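# Load the indicator vial into the incubator with tongs

## Task

Take the spring tongs from their pot and use them to lift the short, narrow-capped vial out of the rack without touching it with the robot's fingers. Push the vial down into the incubator's wide well until you feel it come up firmly against the seat at the bottom, pressing gently (clearly firmer than the leaf spring's drag, about 12 N and never over 20 N), hold it there for a moment, then let go of it and stand the tongs back in their pot, jaws down. Leave the tall tubes and everything else as they are.

Things in the scene. Friction and masses are not known exactly. Their poses are not given: they have to be found in the camera images.
- tongs_grip (a point): Steel spring tongs standing jaws down in the pot, 125 mm tall. Point midway between their two flat grip plates, 72 mm above the jaw tips, 46 below the hinges, 54 below the top. z: jaws to top. x: the line on which both arms close equally. Plates: 16 mm wide (y), 54 to 98 mm above the tips, outer faces about 42 mm apart open, 38 mm and parallel when the jaws hold a 12 mm cap.
- tongs_jaws (a point): The tongs' jaws: point midway between them, at their tips (axes as tongs_grip). V-shaped, 14 mm tall, 20 mm wide (y), 35 mm over all when open, clearing a centred 12 mm cap by 5 mm all round. A spring holds them open: a squeeze of about 6 N on the grip plates does not shut them, about 12 N brings them onto the cap, 25 to 35 N holds it well. Squeezed less, they spring open again.
- vial_mid (a point): The vial to move: 50 mm tall, about 25 g, upright in one of the rack's three sockets. Amber body 18 mm in diameter, 34 mm high, foot chamfered; on it a narrower white cap, 12 mm in diameter, 16 mm high, so the body forms a ledge round the cap. The short, narrow-capped one. Point on its axis half-way up: 25 mm above its foot, 9 mm below the ledge; z up along the axis.
- tube0_mid (a point): A tall tube in the rack, to be left alone: 74 mm tall, 18 mm in diameter, with a cap wider (21 mm) than its body. This point is on its axis, half-way up.
- tube1_mid (a point): A second tall tube like it, also in the rack and to be left alone.
- rack: Grey rack 165 x 60 x 20 mm, fixed; three sockets in a row 52 mm apart along its x axis, 10 mm deep. Origin: centre of its underside.
- well (a point): The wide well, in the middle of the incubator's flat top (the wells 38 mm either side are narrow, 11 mm). 20 mm in diameter, mouth chamfered 2 mm. Point: centre of the mouth, level with the top; z up. A leaf spring in its wall grips the vial, which does not drop in: pushing it down takes a few newtons.
- incubator: White housing 150 x 130 x 70 mm, fixed, with the wells. Origin: centre of its underside. At the bottom of the wide well is a sprung rubber seat, its depth set by hand and not visible: it meets the vial's foot somewhere from 11 to 29 mm below the mouth, then yields by about 5 N per mm for 3 mm before it is hard.
- pot: Aluminium pot for the tongs, an open box 64 mm (x) x 42 mm (y) x 45 mm high with 4 mm walls and floor, fixed. Origin: centre of its underside.
- beaker: Glass beaker, 60 mm across, 70 mm tall; bystander.
- dish: Steel bowl, 100 mm across, 30 mm tall; bystander.
- bottle: White bottle, 56 mm across, 150 mm tall; bystander.
- jar: Amber jar, 64 mm across, 80 mm tall; bystander.
There are look-alikes about, which are no part of the job. What is shaped like the part that bears tongs_grip but green is not meant. Leave any black look-alike of the pot alone.

How it is judged:
By the outcome, as a careful person would: the job done as asked, in the order asked, and still so for the second after the job is handed in, with the robot touching nothing.
It also fails if it takes over 58 s, if anything falls off the work surface, if the arm or the gripper's body presses on something with over 40 N, if the wrist force passes 120 N, or if a joint passes its speed limit or range.

## Robot

A 6-joint arm with a two-finger parallel gripper is mounted at the origin on the work surface. World frame = base frame: x ahead of the robot, y to its left, z up, the work surface at z = 0. Lengths are in m, angles in rad, forces in N, time in s.
With the tool pointing down it reaches from about 0.3 to 0.85 m from the base axis. Payload 5.4 kg.
Tool frame: the origin (TCP) lies between the finger pads; the fingertips stand 11 mm ahead of it and the grasp point (between the pads) lies 8 mm behind it; z points along the fingers, y is the direction in which the jaws open and shut (so a half turn about z gives the same grasp; the last joint's range is limited). The gripper opens to 85 mm and grips with 20 to 120 N. Pads are 22 mm wide; open, the fingers measure 114 mm over their backs; the gripper's body (76 mm by 85 mm) begins 54 mm behind the grasp point. The pads swing forward as they close: fully open they stand 13 mm farther back than shut.
Start: joints at [-0.21, 0.158, 1.597, -0, 1.386, -0.21], TCP at [0.575, -0, 0.242] pointing down, gripper open.
Joint ranges: [-2.91, 2.91], [-0.94, 2.29], [0.18, 2.7], [-1.29, 4.43], [0.17, 2.64], [-3, 3]. Speed limits (rad/s): [2.57, 2.57, 3.14, 3.14, 3.14, 3.14].

## Interface

Orientations are given as a unit quaternion [w, x, y, z].
In Python, from rig import * gives the robot as it stands. Calls block until the motion is done:
- move_to(position, orientation): joint-space move of the TCP to a pose.
- servo_line(position, orientation=None, rate=0.15, until_force=None): straight line of the TCP; orientation=None keeps the orientation; rate is the mean speed in m/s. With until_force (N) it stops when the force on the tool has changed by that much, and returns True; else False.
- set_joints(angles): joint-space move.
- move_gripper(opening, newtons=None): opening from 0.0 (shut) to 1.0 (fully open); newtons is the grip in N (None keeps the last); returns when the fingers have stopped.
- wait(seconds).
- inverse_kinematics(position, orientation): joint angles nearest the present ones, or None.
- capture(name): name is "scene" or "side" or "wrist"; returns a dict with "pixels" (384x512x3 uint8, red, green, blue), "vfov" (degrees; the focal length in pixels is half the picture's height over the tangent of half this angle, whatever the lens; pixels are square), "cx", "cy" (the principal point, pixels), "distortion" ([k1, k2, p1, p2, k3] as OpenCV has them; the pictures are not rectified), "pose" (4x4, takes a point from camera to world coordinates). Camera axes: x right, y down, z forward; pixel columns grow to the right and rows downward; lengths in m; the calibration is good to about 2 mm. A picture is of the moment at which its call begins. There is no depth.
A pose or a line that the arm cannot do raises PlanningError and nothing moves.
- close_job(): hands the job in, once; it reports no verdict.
Readings, each from a call of its own:
- read_time_s(): time.
- read_joint_pos(): joint angles.
- read_joint_velocities(): joint speeds.
- read_joint_torque(): joint torques, N m.
- read_eef_pos(): TCP position.
- read_tool_rot(): TCP orientation.
- read_wrist_force(): force on the tool from outside, world axes, zero at the start.
- read_moment(): the same for the moment, N m.
- read_gripper_width(): opening from 0.0 (shut) to 1.0 (fully open).
Only numpy, scipy, OpenCV 4.12 (cv2) and the standard library are available. Lean on these libraries where they do the work, as an engineer would, in place of code of your own. Each camera call takes 0.05 s, during which the arm holds its last target.

## Working session

There is one attempt and no reset: what is moved stays moved. The work goes in short steps, each a Python script; the robot and the scene stay as the last script left them, time stands still between calls to the robot, and variables do not carry over. Pictures are saved under pics/ and viewed, and the job is handed in when it is done.

```bash
ls; mkdir -p pics
python3 - <<'E'
from rig import *
import cv2,numpy as np
for n in ["scene","side","wrist"]:
    c=capture(n); cv2.imwrite(f"pics/{n}0.png",cv2.cvtColor(c["pixels"],cv2.COLOR_RGB2BGR))
    print(n,c["vfov"],c["cx"],c["cy"],c["distortion"]);print(np.round(c["pose"],4).tolist())
    np.savez(f"pics/{n}0.npz",**{k:c[k] for k in c})
print(read_time_s(),read_tool_rot(),read_wrist_force())
E
```

```text
pics
scene 52.64394708160883 265.4460700651618 193.71229506498068 [0.04368152 0.         0.         0.         0.        ]
[[-0.3793, 0.6617, -0.6467, 1.1332], [0.9252, 0.264, -0.2726, 0.2358], [-0.0097, -0.7017, -0.7124, 0.6999], [0.0, 0.0, 0.0, 1.0]]
side 55.97470254720847 254.50822719607098 194.26706604043633 [-0.04267135  0.          0.          0.          0.        ]
[[0.9795, -0.152, 0.1326, 0.432], [-0.2009, -0.6759, 0.7091, -0.6449], [-0.0182, -0.7212, -0.6925, 0.7278], [0.0, 0.0, 0.0, 1.0]]
wrist 63.03538760099493 262.79197272067825 186.56846257962536 [0.02603308 0.         0.         0.         0.        ]
[[1.0, 0.0013, -0.0011, 0.5751], [0.001, -0.9556, -0.2945, 0.0749], [-0.0014, 0.2945, -0.9556, 0.3737], [0.0, 0.0, 0.0, 1.0]]
0.15 [-6.08767864e-04  7.07127968e-01  7.07085224e-01 -3.90527156e-04] [ 0.53106411 -0.70012021  0.00736695]
```

View pics/scene0.png

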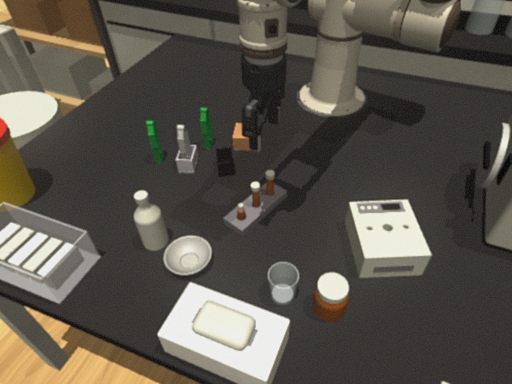

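View pics/side0.png

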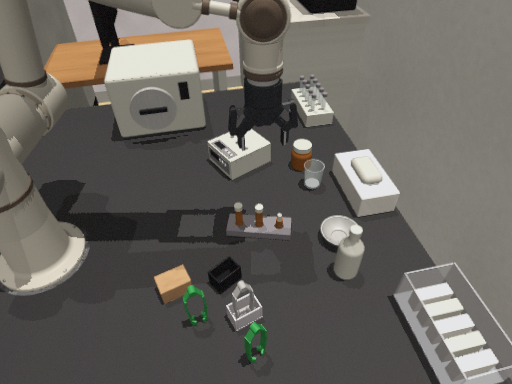

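View pics/wrist0.png

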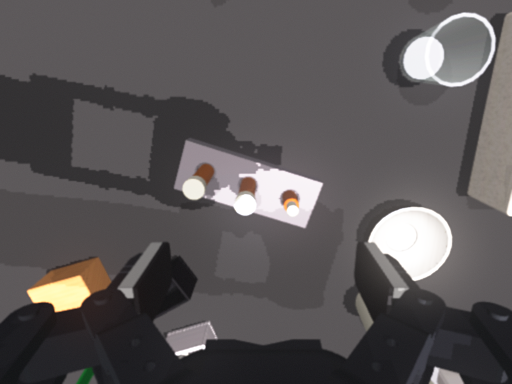

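The scene view shows the steel tongs in the light pot at about (187,150), with green look-alikes at (155,142) and (206,128) and a black pot at (226,160). The rack is at (255,205) with the short vial at its near end (241,212), and the incubator is at (388,238) with its wide well near (388,228). In the side view the tongs are at (243,300), the vial at (279,220) and the incubator at (239,152). Next I'll zoom in.

```bash
cat > h.py <<'E'
import cv2,numpy as np
from scipy.optimize import least_squares
def load(f):
    d=np.load(f); return {k:d[k] for k in d.files}
def K(c):
    f=192/np.tan(np.radians(float(c["vfov"]))/2); return np.array([[f,0,float(c["cx"])],[0,f,float(c["cy"])],[0,0,1]])
def proj(c,P):
    P=np.atleast_2d(P); T=np.linalg.inv(c["pose"]); r=cv2.Rodrigues(T[:3,:3])[0]
    return cv2.projectPoints(P.astype(float),r,T[:3,3],K(c),np.array(c["distortion"],float))[0].reshape(-1,2)
def ray(c,p):
    u=cv2.undistortPoints(np.array([[p]],float),K(c),np.array(c["distortion"],float))[0,0]
    d=c["pose"][:3,:3]@np.array([u[0],u[1],1]); return c["pose"][:3,3],d/np.linalg.norm(d)
def onz(c,p,z):
    o,d=ray(c,p); return o+d*(z-o[2])/d[2]
def tri(obs):
    A=np.zeros((3,3));b=np.zeros(3);L=[]
    for c,p in obs:
        o,d=ray(c,p);M=np.eye(3)-np.outer(d,d);A+=M;b+=M@o;L.append((o,M))
    X=np.linalg.solve(A,b); return X,[np.linalg.norm(M@(X-o))*1e3 for o,M in L]
def crop(c,x0,y0,w,h,s,name):
    im=cv2.cvtColor(c["pixels"],cv2.COLOR_RGB2BGR)[y0:y0+h,x0:x0+w]
    im=cv2.resize(im,None,fx=s,fy=s,interpolation=cv2.INTER_CUBIC); cv2.imwrite(name,im)
def snap(capture,n,tag):
    c=capture(n); np.savez(f"pics/{n}{tag}.npz",**{k:c[k] for k in c}); 
    cv2.imwrite(f"pics/{n}{tag}.png",cv2.cvtColor(c["pixels"],cv2.COLOR_RGB2BGR)); return load(f"pics/{n}{tag}.npz")
E
python3 - <<'E'
from h import *
s=load("pics/scene0.npz");d=load("pics/side0.npz")
crop(s,135,95,100,75,8,"pics/s_tongs.png"); crop(d,170,265,133,100,6,"pics/d_tongs.png")
crop(s,340,190,100,75,8,"pics/s_inc.png"); crop(d,200,120,80,60,10,"pics/d_inc.png")
crop(s,215,160,80,60,10,"pics/s_rack.png"); crop(d,220,190,80,60,10,"pics/d_rack.png")
E
```

```text
(no output)
```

View pics/s_tongs.png

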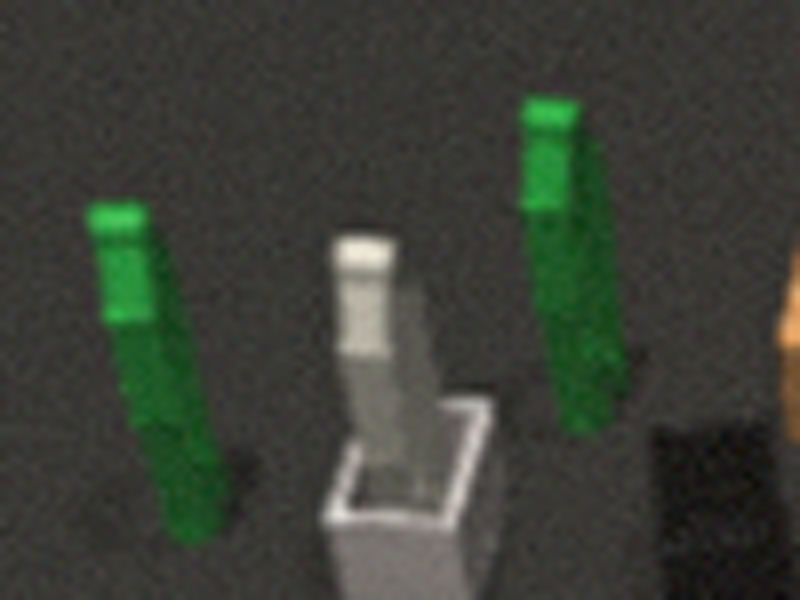

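View pics/d_tongs.png

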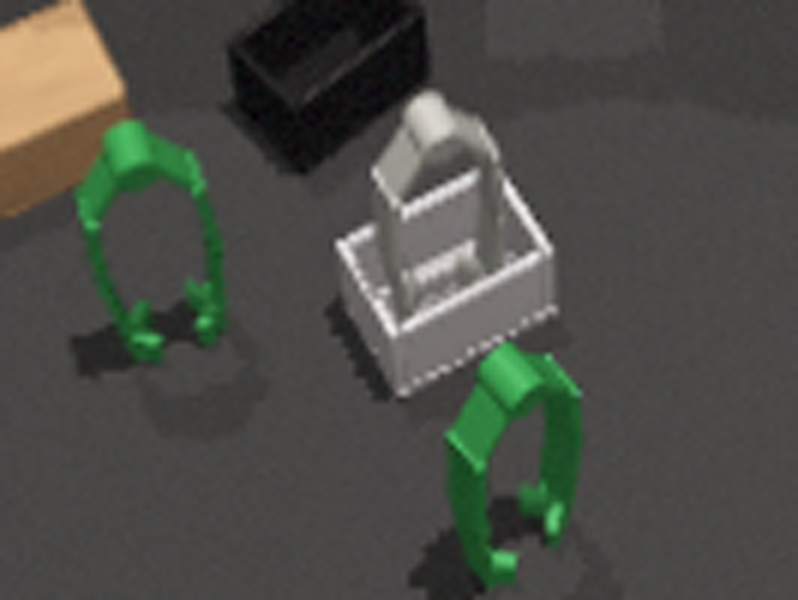

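View pics/s_inc.png

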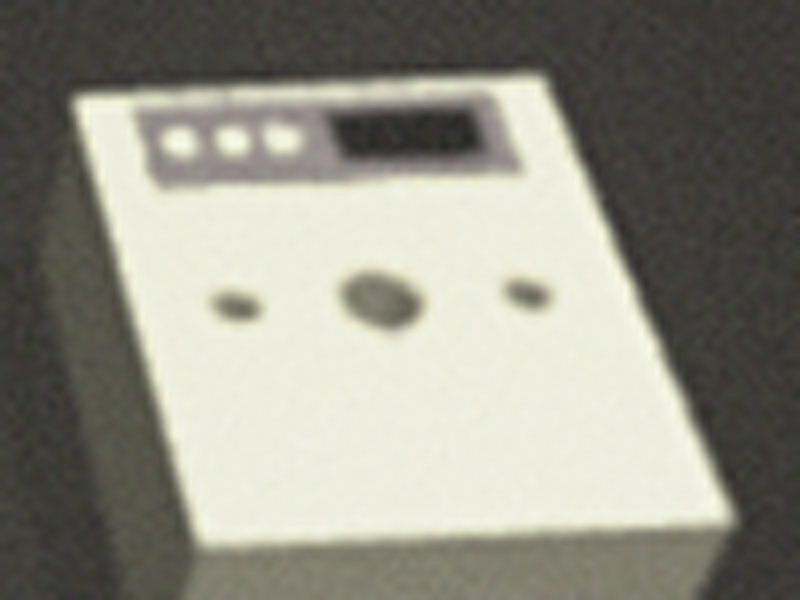

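View pics/d_inc.png

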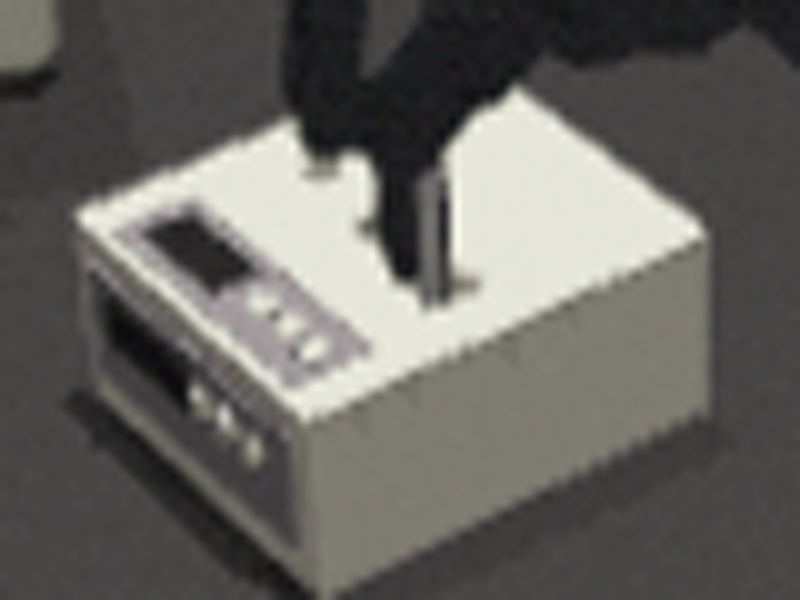

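View pics/s_rack.png

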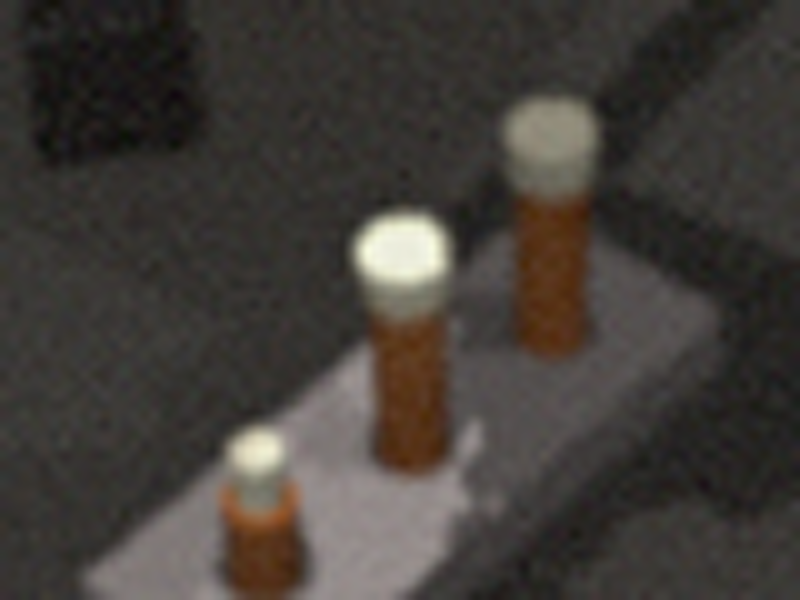

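View pics/d_rack.png

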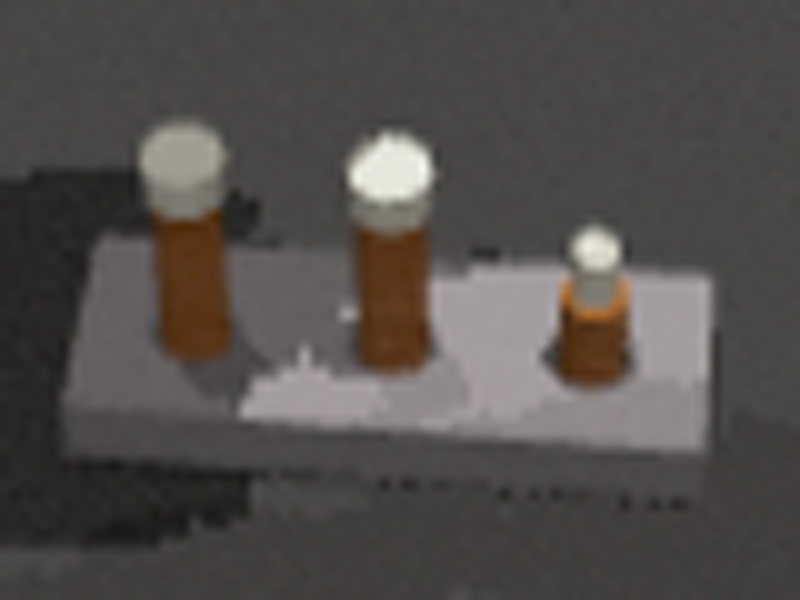

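Run:
```python
from h import *
np.set_printoptions(precision=4,suppress=True)
s=load("pics/scene0.npz");d=load("pics/side0.npz");w=load("pics/wrist0.npz")
def q(x0,y0,k,X,Y): return (x0+(X+.5)/k-.5,y0+(Y+.5)/k-.5)
S=lambda X,Y:q(135,95,8,X,Y); D=lambda X,Y:q(170,265,6,X,Y)
print("pot rim scene",[onz(s,S(*p),.045)[:2] for p in [(325,520),(455,525),(495,402)]])
print("pot rim side",[onz(d,D(*p),.045)[:2] for p in [(338,242),(400,335),(553,250)]])
print("tong top",tri([(s,S(365,245)),(d,D(432,100))]))
I=lambda X,Y:q(340,190,8,X,Y); J=lambda X,Y:q(200,120,10,X,Y)
print("well",onz(s,I(382,300),.07), "narrow",onz(s,I(236,306),.07),onz(s,I(527,294),.07))
print("inc corners",[onz(s,I(*p),.07)[:2] for p in [(73,95),(547,75),(737,522),(200,548)]])
print("inc side",[onz(d,J(*p),.07)[:2] for p in [(78,215),(312,418),(708,235)]])
R=lambda X,Y:q(215,160,10,X,Y);Q=lambda X,Y:q(220,190,10,X,Y)
for n,a,b,c,z in [("vial",(257,448),(596,248),(293,211),.06),("t0",(402,250),(390,168),(245,205),.084),("t1",(551,130),(182,155),(193,189),.084)]:
    print(n,tri([(s,R(*a)),(d,Q(*b))]),onz(s,R(*a),z),onz(d,Q(*b),z),onz(w,c,z))
```

```text
pot rim scene [array([ 0.5104, -0.2795]), array([ 0.4969, -0.2392]), array([ 0.436 , -0.2587])]
pot rim side [array([ 0.438, -0.258]), array([ 0.4533, -0.2964]), array([ 0.5101, -0.2766])]
tong top (array([ 0.475 , -0.2669,  0.1338]), [np.float64(1.8539071788392443), np.float64(1.853907178839123)])
well [0.5575 0.2676 0.07  ] narrow [0.5736 0.2331 0.07  ] [0.5415 0.3019 0.07  ]
inc corners [array([0.5151, 0.1759]), array([0.459 , 0.2954]), array([0.5959, 0.3589]), array([0.6525, 0.2406])]
inc side [array([0.4623, 0.2962]), array([0.5182, 0.1795]), array([0.6514, 0.2414])]
vial (array([ 0.6055, -0.0481,  0.0617]), [np.float64(0.38443920312374935), np.float64(0.3844392031237658)]) [ 0.6045 -0.0491  0.06  ] [ 0.6058 -0.0462  0.06  ] [ 0.6072 -0.0491  0.06  ]
t0 (array([ 0.5566, -0.0326,  0.0856]), [np.float64(0.8437721209338005), np.float64(0.843772120933782)]) [ 0.556  -0.0337  0.084 ] [ 0.5563 -0.0303  0.084 ] [ 0.5572 -0.0334  0.084 ]
t1 (array([ 0.5067, -0.0164,  0.0855]), [np.float64(0.46840213294838623), np.float64(0.4684021329485162)]) [ 0.5057 -0.0172  0.084 ] [ 0.5066 -0.0145  0.084 ] [ 0.5071 -0.0169  0.084 ]
```

```bash
cat >> h.py <<'E'
def quat(phi):
    R=np.array([[-np.sin(phi),np.cos(phi),0],[np.cos(phi),np.sin(phi),0],[0,0,-1]])
    from scipy.spatial.transform import Rotation as Ro
    x,y,z,w=Ro.from_matrix(R).as_quat(); return [w,x,y,z]
E
python3 - <<'E'
from rig import *
from h import *
r=np.radians
t=read_time_s()
move_to([0.558,0.268,0.21],quat(0)); snap(capture,"wrist","w"); snap(capture,"side","w"); print(read_time_s())
move_to([0.6055,-0.048,0.22],quat(r(-18))); snap(capture,"wrist","v"); print(read_time_s())
move_to([0.474,-0.268,0.26],quat(r(18))); snap(capture,"wrist","t"); print(read_time_s(),read_joint_pos())
E
```

```text
1.3
2.5667
3.6333 [-7.34295545e-01  6.77674357e-02  1.66078691e+00  4.21569400e-04
  1.41346645e+00 -1.04978060e+00]
```

View pics/wristw.png

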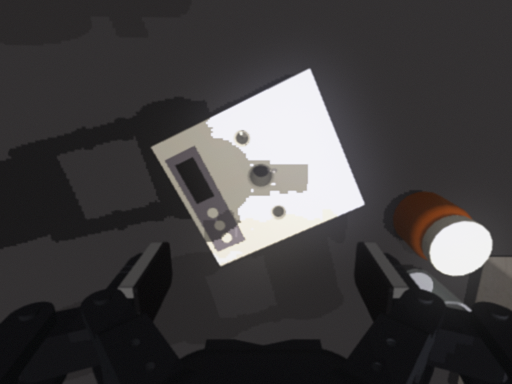

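View pics/wristv.png

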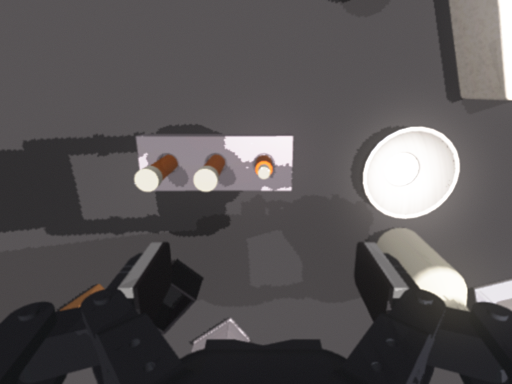

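View pics/wristt.png

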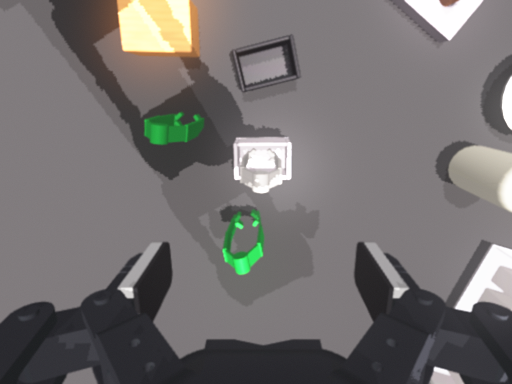

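Run:
```python
from h import *
w=load("pics/wristt.npz");v=load("pics/wristv.npz");u=load("pics/wristw.npz")
crop(w,222,125,80,60,10,"pics/c1.png");crop(v,130,125,170,75,4.5,"pics/c2.png");crop(u,220,120,80,104,5.7,"pics/c3.png")
```

```text
(no output)
```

View pics/c1.png

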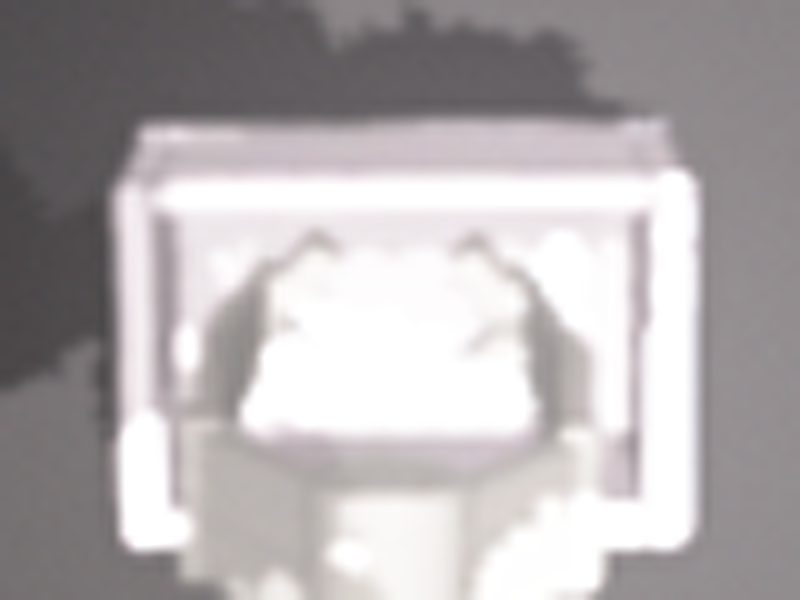

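View pics/c2.png

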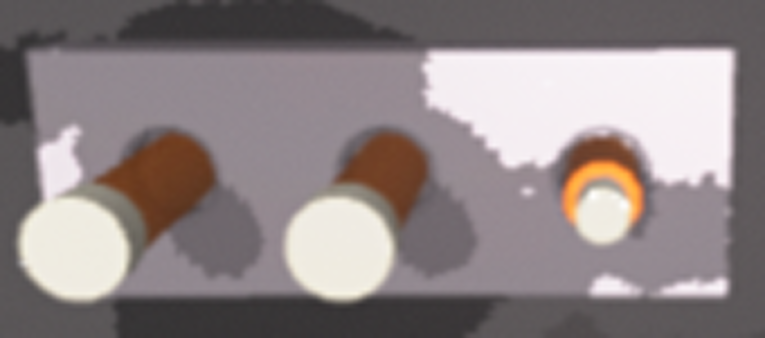

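View pics/c3.png

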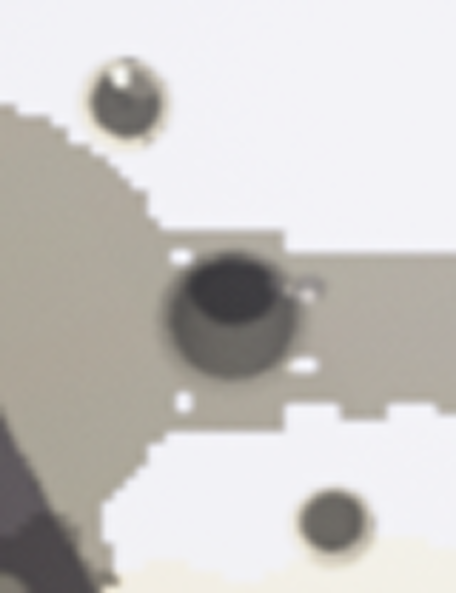

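View pics/sidew.png

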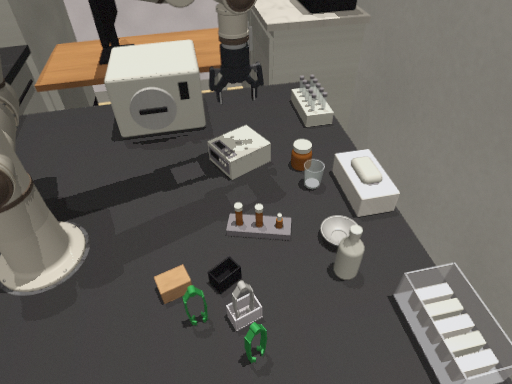

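Run:
```python
from h import *
np.set_printoptions(precision=4,suppress=True)
w=load("pics/wristt.npz");v=load("pics/wristv.npz");u=load("pics/wristw.npz");sd=load("pics/sidew.npz")
def q(x0,y0,k,X,Y): return (x0+(X+.5)/k-.5,y0+(Y+.5)/k-.5)
C=lambda X,Y:q(222,125,10,X,Y)
P=np.array([onz(w,C(*p),.045)[:2] for p in [(115,178),(695,172),(695,548),(122,548)]]);print(P,P.mean(0))
dd=[P[1]-P[0],P[2]-P[3]];print([ (np.linalg.norm(a),np.degrees(np.arctan2(a[1],a[0]))) for a in dd], np.linalg.norm(P[2]-P[1]))
a=onz(w,C(180,418),.102);b=onz(w,C(600,432),.102);print("shoulder",a,b,(a+b)/2,np.linalg.norm(b-a),np.degrees(np.arctan2(b[1]-a[1],b[0]-a[0])))
a=onz(w,C(325,490),.127);b=onz(w,C(465,490),.127);print("barrel",(a+b)/2)
for z in (.018,):
  a=onz(w,C(318,238),z);b=onz(w,C(475,238),z);print("jaw backs",a,b,np.degrees(np.arctan2(b[1]-a[1],b[0]-a[0])))
B=lambda X,Y:q(130,125,4.5,X,Y)
print("vial",onz(v,B(603,213),.06),"ledge",onz(v,B(603,200),.044),"t0",onz(v,B(340,247),.084),"t1",onz(v,B(76,247),.084))
A=lambda X,Y:q(220,120,5.7,X,Y)
print("well",onz(u,A(232,316),.07),onz(u,A(127,99),.07),onz(u,A(334,521),.07))
crop(sd,200,125,80,60,10,"pics/c4.png")
# green tongs heights
print("green", onz(w,(241,265),.122))
```

```text
[[ 0.4377 -0.2589]
 [ 0.4987 -0.2383]
 [ 0.5133 -0.2791]
 [ 0.4505 -0.2996]] [ 0.475 -0.269]
[(np.float64(0.06441941283793713), np.float64(18.68009140308576)), (np.float64(0.06598980469466081), np.float64(18.083420521818397))] 0.04338903443564266
shoulder [ 0.4523 -0.2686  0.102 ] [ 0.4907 -0.2575  0.102 ] [ 0.4715 -0.263   0.102 ] 0.0399676063947463 16.12564127629073
barrel [ 0.472  -0.2627  0.127 ]
jaw backs [ 0.4619 -0.2632  0.018 ] [ 0.4798 -0.2573  0.018 ] 18.087037613093912
vial [ 0.6067 -0.0477  0.06  ] ledge [ 0.6064 -0.0487  0.044 ] t0 [ 0.557  -0.0324  0.084 ] t1 [ 0.5076 -0.0165  0.084 ]
well [0.5569 0.2685 0.07  ] [0.541  0.3027 0.07  ] [0.5735 0.2338 0.07  ]
green [ 0.4823 -0.3577  0.122 ]
```

View pics/c4.png

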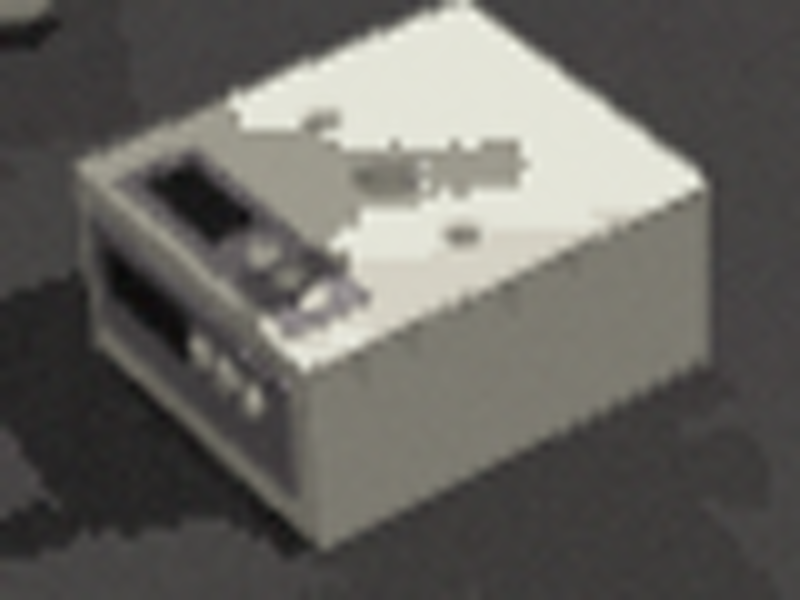

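In the wrist view the steel tongs stand in the pot at about (262,170), with their barrel and jaws parallel to the pot's long side. The vial's cap is at (264,172) and the wide well is at (260,175). All three positions agree with the side and scene views to about 2 mm. Next I'll grip the tongs at yaw 18°.

Run:
```python
from rig import *
from h import *
q=quat(np.radians(17.8))
move_to([0.4742,-0.2698,0.20],q)
servo_line([0.4742,-0.2698,0.072],q,rate=0.10)
print(read_time_s(),read_wrist_force(),read_eef_pos())
for o in (.58,.53,.50,.48):
    move_gripper(o,20); print(o,read_gripper_width(),read_wrist_force(),read_time_s())
snap(capture,"side","g");c=snap(capture,"wrist","g")
d=load("pics/sideg.npz"); crop(d,190,240,120,90,6,"pics/c5.png")
```

```text
5.4167 [ 0.27767444  0.11818324 -0.1447779 ] [ 0.47470012 -0.27021225  0.07276602]
0.58 0.5788723164841911 [-0.3585715  -0.63688616  1.26028484] 5.8667
0.53 0.5345298410480224 [0.71611783 0.07248307 0.87595339] 6.0917
0.5 0.5042823562447746 [ 0.02707417 -0.5865783  -0.01255197] 6.3083
0.48 0.48148112691911027 [0.47163525 0.00948329 0.51008279] 6.525
```

View pics/c5.png

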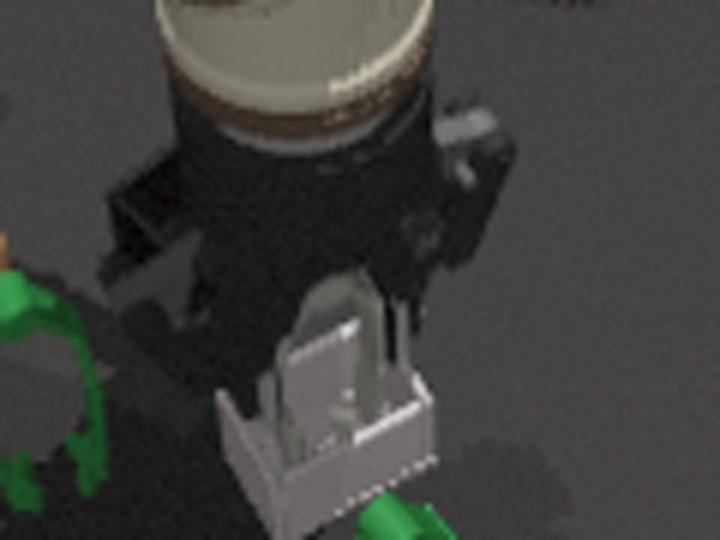

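View pics/wristg.png

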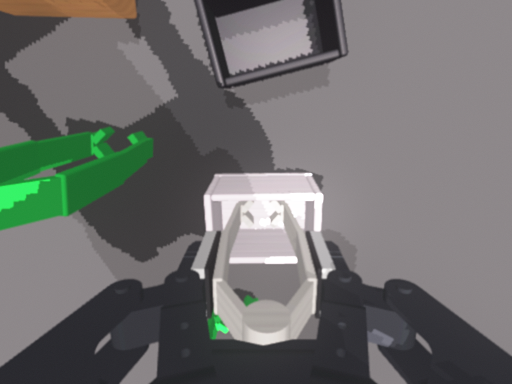

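The wrist view shows the plates between the pads with the tongs centred at about (265,290), and small gaps still left. I'll keep closing in small steps.

Run:
```python
from rig import *
from h import *
ims=[]
for o in (.46,.445,.43):
    move_gripper(o,20); print(o,read_gripper_width(),read_wrist_force(),read_time_s())
    c=snap(capture,"wrist",f"g{o}"); ims.append(cv2.resize(cv2.cvtColor(c["pixels"],cv2.COLOR_RGB2BGR)[165:345,180:350],None,fx=1.55*1.0,fy=3.0))
cv2.imwrite("pics/c6.png",np.hstack(ims))
```

```text
0.46 0.461755375313188 [0.63688111 0.49309242 1.0761233 ] 6.8417
0.445 0.4477385156599388 [0.36247664 0.15169099 0.35679832] 7.1083
0.43 0.436931297280595 [0.40905471 0.04425999 1.00531854] 7.375
```

View pics/c6.png

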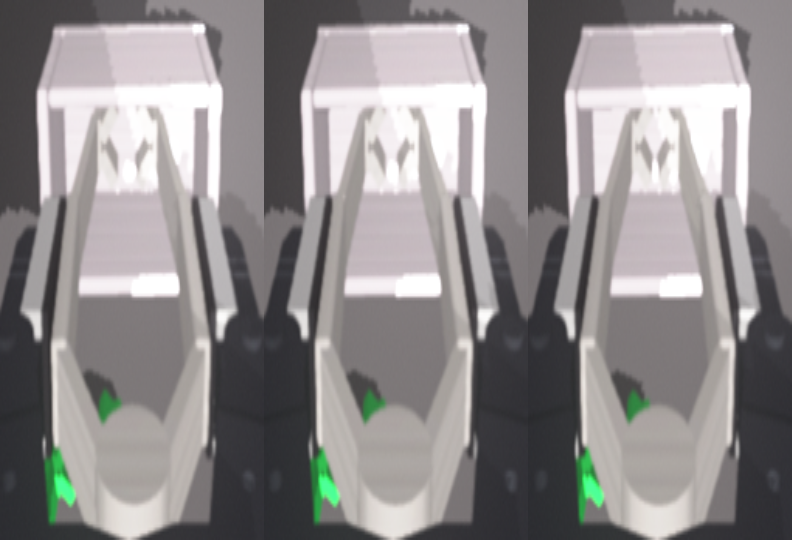

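Run:
```python
from h import *
ims=[]
for t in ("g","g0.46","g0.445","g0.43"):
    c=load(f"pics/wrist{t}.npz"); ims.append(cv2.resize(cv2.cvtColor(c["pixels"],cv2.COLOR_RGB2BGR)[190:270,228:304],None,fx=5,fy=3.7,interpolation=cv2.INTER_CUBIC))
cv2.imwrite("pics/c7.png",np.vstack([np.hstack(ims[:2]),np.hstack(ims[2:])]))
```

```text
(no output)
```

View pics/c7.png

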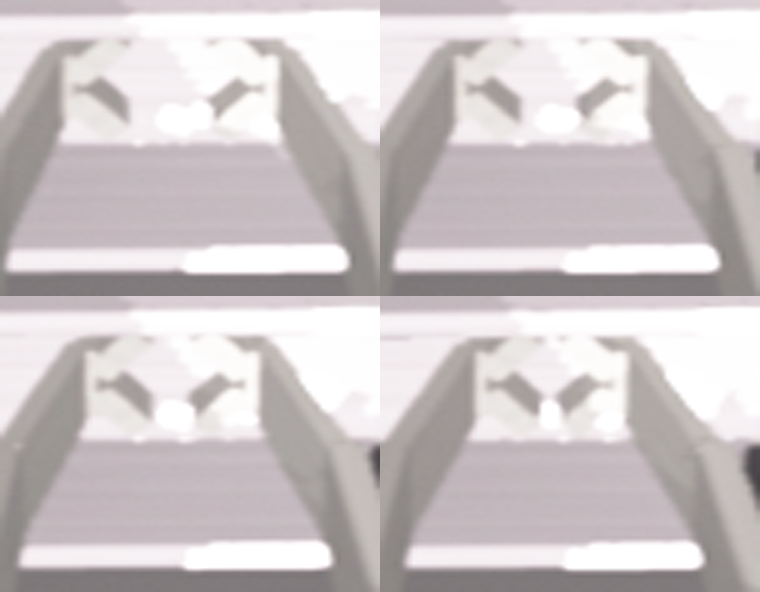

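In the wrist crops the jaw gap narrows steadily as I close from 0.48 to 0.43, so the gripper opening controls the jaws. I'll hold at 0.465, lift the tongs, and move above the vial.

Run:
```python
from rig import *
from h import *
q=quat(np.radians(17.8))
print(read_eef_pos())
move_gripper(.462,20)
servo_line([0.4742,-0.2698,0.18],q,rate=0.12)
print(read_gripper_width(),read_wrist_force(),read_time_s())
snap(capture,"wrist","l")
move_to([0.6065,-0.0482,0.20],q)
print(read_gripper_width(),read_wrist_force(),read_time_s(),read_eef_pos())
servo_line([0.6065,-0.0482,0.145],q,rate=0.12)
print(read_wrist_force(),read_time_s(),read_eef_pos())
a=snap(capture,"wrist","m");b=snap(capture,"side","m");s=snap(capture,"scene","m")
crop(b,230,150,100,75,8,"pics/c8.png");crop(s,200,150,80,60,10,"pics/c9.png")
```

```text
[ 0.47422737 -0.26979847  0.07200223]
0.46120941219668227 [-0.03521805 -0.39085772 -0.38588942] 8.6917
0.4606631670592024 [ 0.6460784  -0.27841021 -1.45093715] 9.7583 [ 0.60604543 -0.04926477  0.19955304]
[-0.34007768  0.23937599 -0.67131566] 10.3667 [ 0.60669055 -0.04878851  0.14540235]
```

View pics/wristm.png

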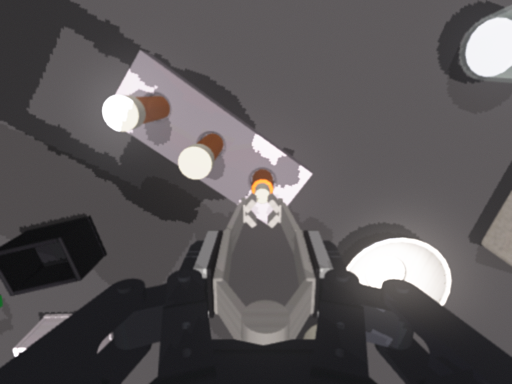

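View pics/c8.png

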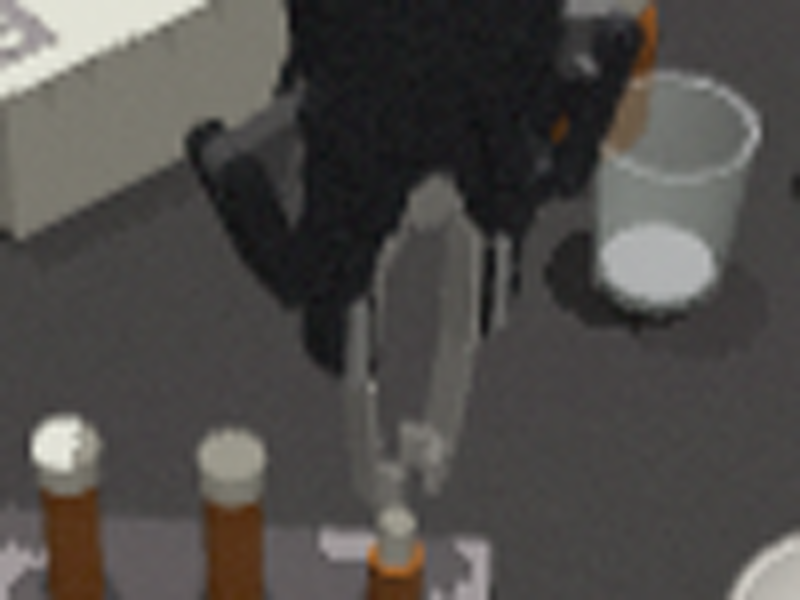

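View pics/c9.png

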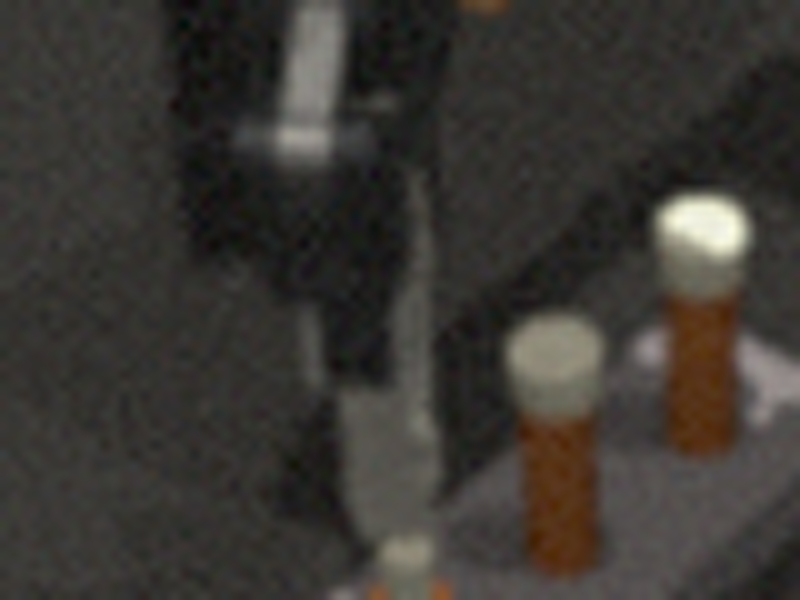

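Run:
```python
from h import *
c=load("pics/wristm.npz")
im=cv2.cvtColor(c["pixels"],cv2.COLOR_RGB2BGR)
x0,y0,k=222,150,9
im=cv2.resize(im[y0:y0+65,x0:x0+85],None,fx=k,fy=k,interpolation=cv2.INTER_CUBIC)
ph=np.radians(17.8);X=np.array([np.cos(ph),np.sin(ph),0]);Y=np.array([-np.sin(ph),np.cos(ph),0])
T=np.array([0.6066,-0.0486,0])
def dr(p,col):
    for a in proj(c,p): cv2.circle(im,(int((a[0]-x0+.5)*k),int((a[1]-y0+.5)*k)),4,col,-1)
for z,col in ((.0775,(0,0,255)),(.0915,(0,255,0))):
    dr([T+[0,0,z]],col); dr([T+[0,0,z]+s*.01*Y+t*.0155*X for s in(-1,1) for t in (-1,1)],col)
dr([[0.6065,-.0482,.06]],(255,0,0)); dr([[0.6065+.009*np.cos(a),-.0482+.009*np.sin(a),.044] for a in np.arange(0,6.3,.6)],(255,0,0))
cv2.imwrite("pics/c10.png",im)
```

```text
(no output)
```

View pics/c10.png

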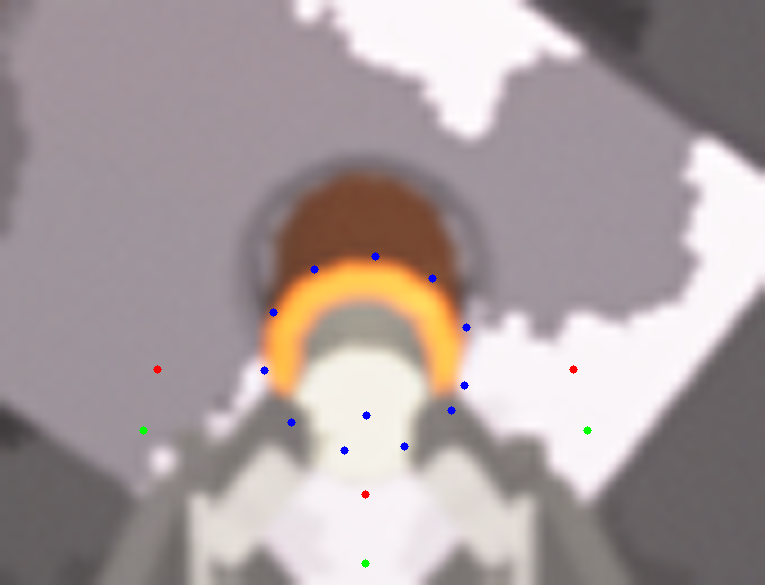

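The projected vial overlay matches the vial to within about 0.5 mm. The jaws appear about 1.5 mm towards −Y of where I expected them, so I'll shift by 1.2 mm and lower over the cap, stopping on force.

Run:
```python
from rig import *
from h import *
q=quat(np.radians(17.8))
servo_line([0.6061,-0.0471,0.136],q,rate=0.05)
h=servo_line([0.6061,-0.0471,0.113],q,rate=0.03,until_force=4)
print(h,read_wrist_force(),read_time_s(),read_eef_pos(),read_gripper_width())
a=snap(capture,"wrist","n");b=snap(capture,"side","n")
crop(a,212,160,100,75,8,"pics/c11.png");crop(b,240,170,80,60,10,"pics/c12.png")
```

```text
False [ 0.96379406 -0.05157314 -0.14774464] 11.7667 [ 0.60630993 -0.04713822  0.11325399] 0.4603819195652449
```

View pics/c11.png

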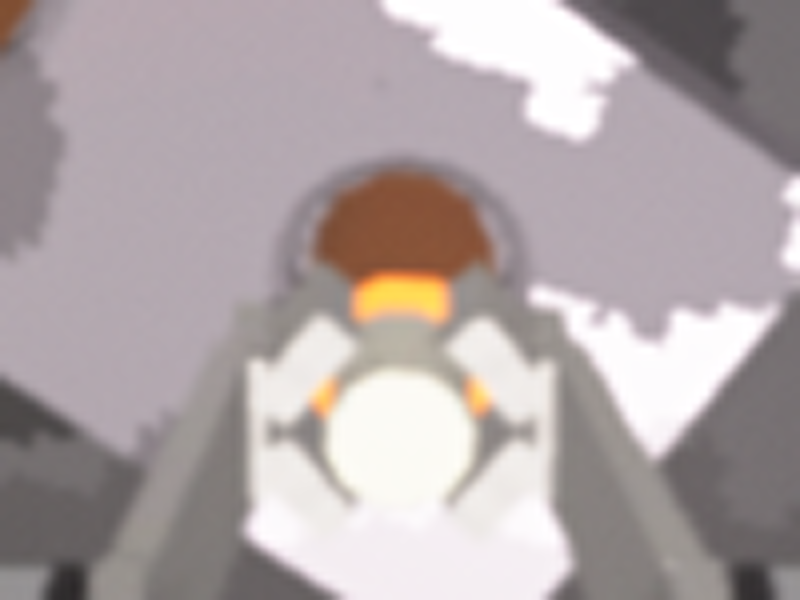

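View pics/c12.png

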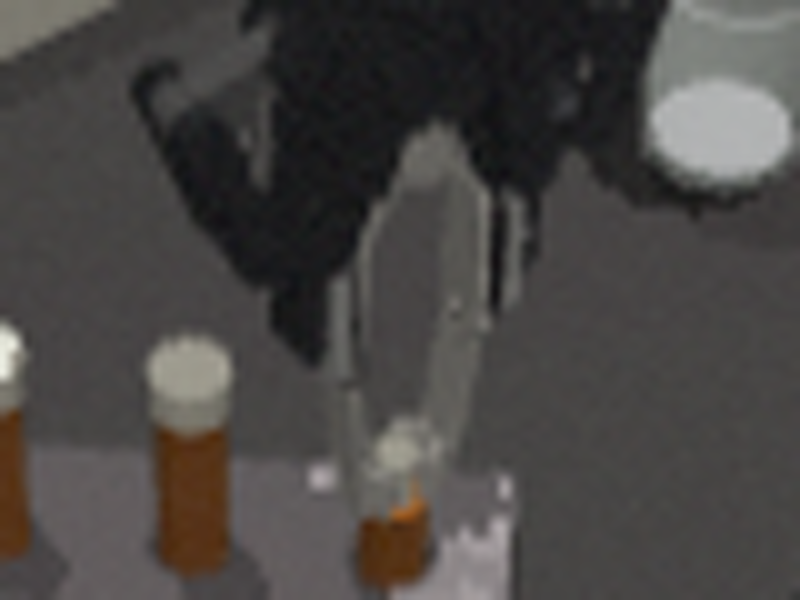

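The jaws surround the cap with the V notches centred on it at (262,214) and no contact. I'll squeeze, then lift straight up.

Run:
```python
from rig import *
from h import *
q=quat(np.radians(17.8))
move_gripper(.30,36)
wait(.2); f0=read_wrist_force(); print(read_gripper_width(),f0,read_time_s())
servo_line([0.6061,-0.0471,0.135],q,rate=0.03)
servo_line([0.6061,-0.0471,0.21],q,rate=0.08)
wait(.2);print(read_gripper_width(),read_wrist_force(),read_time_s(),read_eef_pos())
a=snap(capture,"wrist","p");b=snap(capture,"side","p")
crop(a,212,160,100,75,8,"pics/c13.png");crop(b,220,110,120,120,5,"pics/c14.png")
```

```text
0.4388275281217893 [-0.29302476 -0.07154371  1.1527906 ] 12.2833
0.43613866532580126 [-0.42956292  0.68982372  0.02735256] 14.4583 [ 0.60581869 -0.04701817  0.20938212]
```

View pics/c13.png

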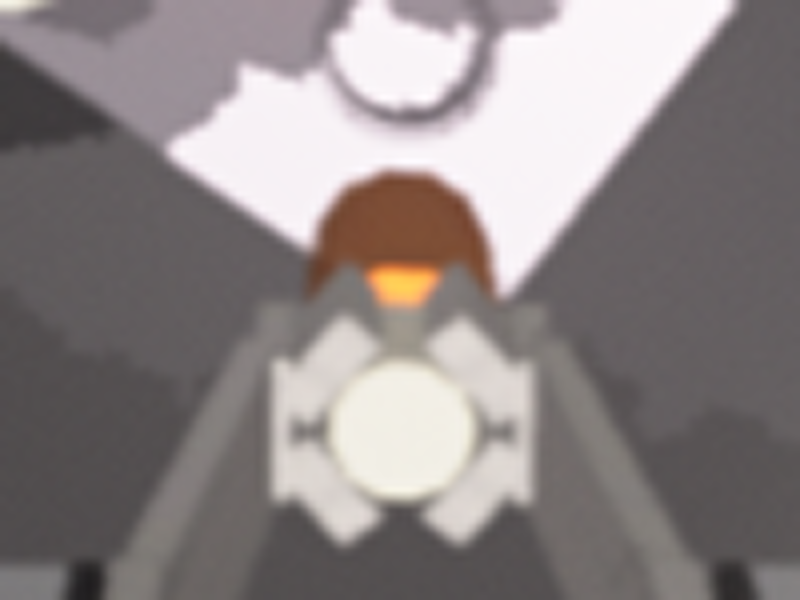

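View pics/c14.png

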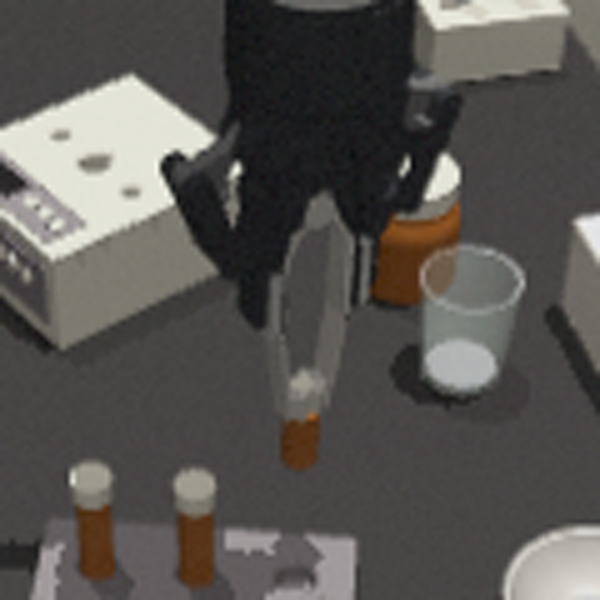

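The vial is clamped upright in the jaws and clear of the rack. In the side view it is at (280,195). Next I'll move over the well.

Run:
```python
from rig import *
from h import *
q=quat(np.radians(17.8))
servo_line([0.6061,-0.0471,0.23],q,rate=0.1)
move_to([0.5568,0.2694,0.22],q)
servo_line([0.5568,0.2694,0.180],q,rate=0.08); wait(.15)
print(read_gripper_width(),read_wrist_force(),read_time_s(),read_eef_pos())
a=snap(capture,"wrist","i");b=snap(capture,"side","i");c=snap(capture,"scene","i")
x0,y0,k=202,120,7
def ov(c,x0,y0,w,h,k,n):
    im=cv2.resize(cv2.cvtColor(c["pixels"],cv2.COLOR_RGB2BGR)[y0:y0+h,x0:x0+w],None,fx=k,fy=k,interpolation=cv2.INTER_CUBIC)
    for P,col in (([[.5572+.012*np.cos(t),.2683+.012*np.sin(t),.07] for t in np.arange(0,6.3,.4)],(255,0,0)),([[.5572+.009*np.cos(t),.2683+.009*np.sin(t),z] for t in np.arange(0,6.3,.4) for z in (.077,.111)],(0,0,255))):
        for p in proj(c,P): cv2.circle(im,(int((p[0]-x0+.5)*k),int((p[1]-y0+.5)*k)),2,col,-1)
    cv2.imwrite(n,im)
ov(a,202,120,110,80,7,"pics/c15.png");ov(b,200,105,80,75,8,"pics/c16.png");ov(c,350,180,80,75,8,"pics/c17.png")
```

```text
0.4385320431343808 [ 0.10528982 -0.61896131 -0.7124382 ] 16.925 [0.55729928 0.26959223 0.18084779]
```

View pics/c15.png

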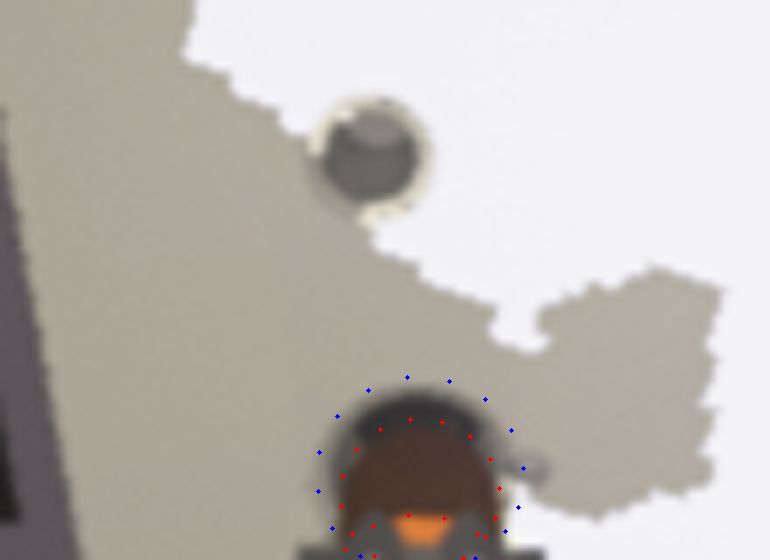

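View pics/c16.png

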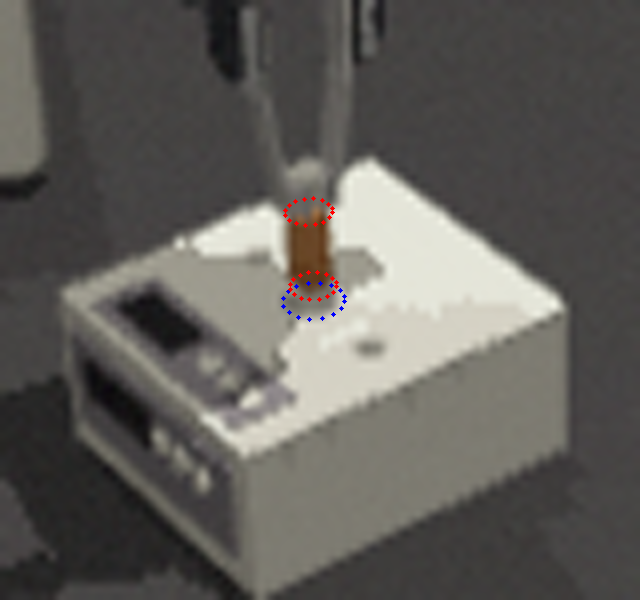

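View pics/c17.png

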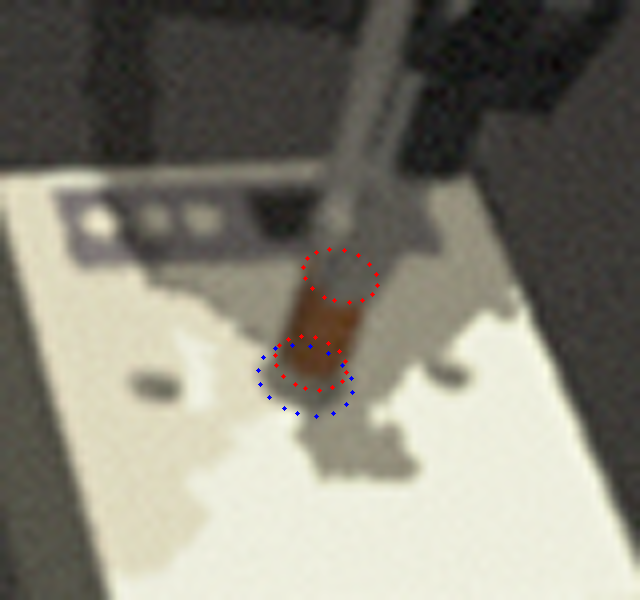

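In all three views the vial's foot sits over the well mouth to about 1 mm, which is inside the chamfers. I'll lower slowly with a force stop and log force against depth.

Run:
```python
from rig import *
from h import *
q=quat(np.radians(17.8))
def fz(n=6):
    L=[]
    for _ in range(n): L.append(read_wrist_force()); wait(.02)
    return np.mean(L,0)
b=fz(); print("base",b,read_time_s()); np.save("base.npy",b)
for z in (.176,.173,.170,.167,.164):
    h=servo_line([0.5568,0.2694,z],q,rate=0.02,until_force=8)
    f=fz(4)-b; print(z,h,f.round(2),read_eef_pos().round(4) if hasattr(read_eef_pos(),'round') else read_eef_pos(),round(read_gripper_width(),4),read_time_s())
    if h or f[2]>8: break
a=snap(capture,"wrist","j");s=snap(capture,"side","j");crop(a,202,130,100,75,8,"pics/c18.png");crop(s,200,105,80,75,8,"pics/c19.png")
```

```text
base [ 0.13133223 -0.23528648 -1.13594525] 17.175
0.176 False [-0.37  0.17  0.92] [0.5567 0.2694 0.1759] 0.4367 17.5917
0.173 False [-0.22  0.45 -0.23] [0.5568 0.2694 0.1729] 0.4311 17.9583
0.17 False [0.19 0.05 0.43] [0.5568 0.2694 0.1699] 0.4357 18.325
0.167 False [0.26 0.2  0.76] [0.5568 0.2694 0.1669] 0.4339 18.6917
0.164 False [-1.14 -0.92 -0.35] [0.5565 0.2692 0.1636] 0.437 19.0583
```

View pics/c18.png

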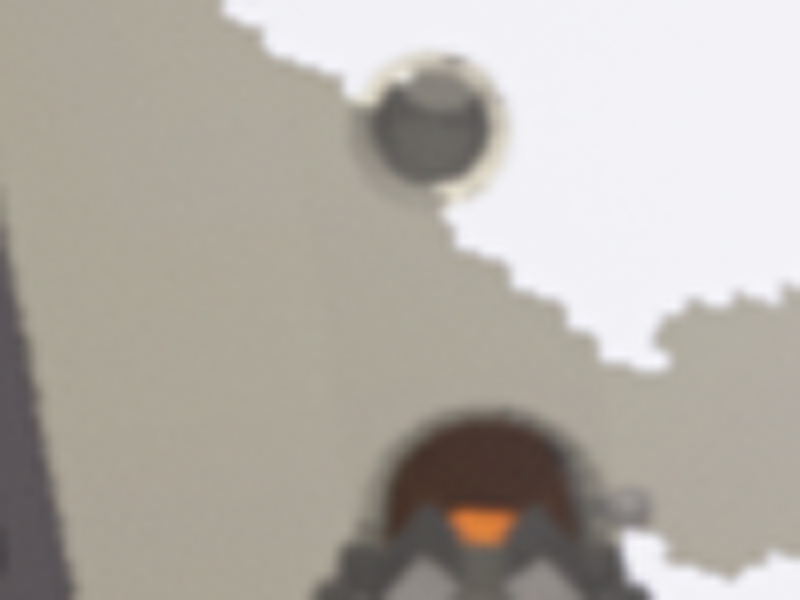

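View pics/c19.png

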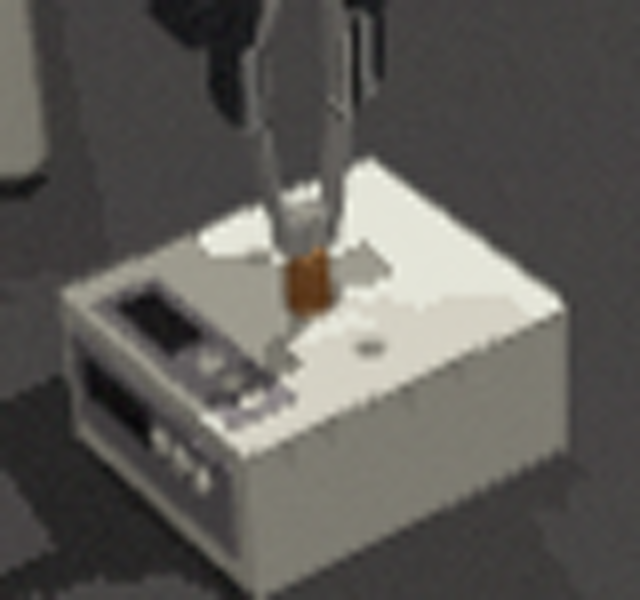

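The vial is centred in the mouth and going in with no contact force yet. I'll continue in 1 mm steps, finer once the force rises.

Run:
```python
from rig import *
from h import *
q=quat(np.radians(17.8)); b=np.load("base.npy")
def fz(n=6):
    L=[]
    for _ in range(n): L.append(read_wrist_force()); wait(.01)
    return np.mean(L,0)-b
z=.164; f=[0,0,0]
while z>.138:
    z-=.001 if f[2]<6 else .0004
    h=servo_line([0.5568,0.2694,z],q,rate=0.02,until_force=6)
    f=fz(); e=read_eef_pos(); print(round(z,4),h,np.round(f,1),np.round(e,4),round(read_gripper_width(),3),round(read_time_s(),2))
    if f[2]>10.5 or abs(f[0])>8 or abs(f[1])>8 or read_time_s()>36: break
```

```text
0.163 False [-1.1 -0.7  0.2] [0.5567 0.2694 0.163 ] 0.432 19.46
0.162 False [-0.5 -0.6  0.1] [0.5568 0.2694 0.1619] 0.436 19.76
0.161 False [-1.3 -0.3 -0.1] [0.5567 0.2694 0.1608] 0.433 20.06
0.16 False [-1.3 -0.   0.3] [0.5567 0.2694 0.1599] 0.436 20.36
0.159 False [-1.5 -0.5  0.6] [0.5568 0.2694 0.1589] 0.439 20.66
0.158 False [-1.2 -0.4  0.5] [0.5568 0.2694 0.1579] 0.439 20.96
0.157 False [-0.7 -1.   0.5] [0.5568 0.2694 0.1569] 0.436 21.26
0.156 False [-1.4 -0.1  0.3] [0.5568 0.2694 0.1559] 0.441 21.56
0.155 False [-1.2 -0.5  0.4] [0.5568 0.2694 0.1549] 0.435 21.86
0.154 False [-1.4 -0.8  0.2] [0.5568 0.2694 0.1539] 0.438 22.16
0.153 False [-1.6 -0.7  0.2] [0.5567 0.2694 0.1529] 0.435 22.46
0.152 False [-1.3 -1.1 -0. ] [0.5568 0.2694 0.1519] 0.438 22.76
0.151 False [-2.  -0.7  0.9] [0.5567 0.2694 0.1509] 0.44 23.06
0.15 False [-1.4 -0.9  0.1] [0.5567 0.2694 0.1499] 0.433 23.36
0.149 False [-1.4 -0.8 -0.2] [0.5568 0.2694 0.1489] 0.441 23.66
0.148 False [-1.7 -0.4 -0.1] [0.5568 0.2694 0.1479] 0.438 23.96
0.147 False [-1.9 -0.9  0.3] [0.5567 0.2694 0.1469] 0.439 24.26
0.146 False [-1.7 -1.1  0. ] [0.5567 0.2694 0.1459] 0.441 24.56
0.145 False [-1.8 -0.8  0.7] [0.5568 0.2694 0.1449] 0.435 24.86
0.144 False [-2.2 -1.   3. ] [0.5569 0.2694 0.1443] 0.439 25.16
0.143 False [-2.7 -1.   6.1] [0.5571 0.2695 0.1436] 0.432 25.46
0.1426 False [-3.2 -1.4  7.5] [0.5572 0.2695 0.1435] 0.437 25.76
0.1422 False [-3.5 -1.2  8.3] [0.5572 0.2695 0.1432] 0.437 26.06
0.1418 False [-3.8 -1.5  9. ] [0.5573 0.2696 0.143 ] 0.437 26.36
0.1414 False [-3.9 -1.2  9.7] [0.5575 0.2696 0.1429] 0.434 26.66
0.141 False [-3.7 -2.  10.9] [0.5575 0.2696 0.1427] 0.437 26.96
```

Run:
```python
from rig import *
from h import *
a=snap(capture,"wrist","k");s=snap(capture,"side","k");c=snap(capture,"scene","k");crop(a,202,130,100,75,8,"pics/c20.png");crop(s,200,105,80,75,8,"pics/c21.png");crop(c,340,170,100,75,8,"pics/c22.png")
```

```text
(no output)
```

View pics/c20.png

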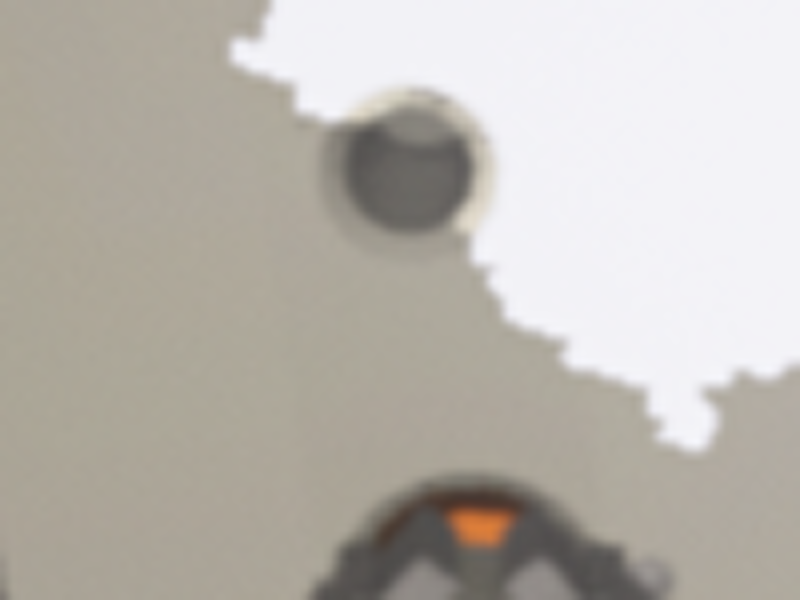

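View pics/c21.png

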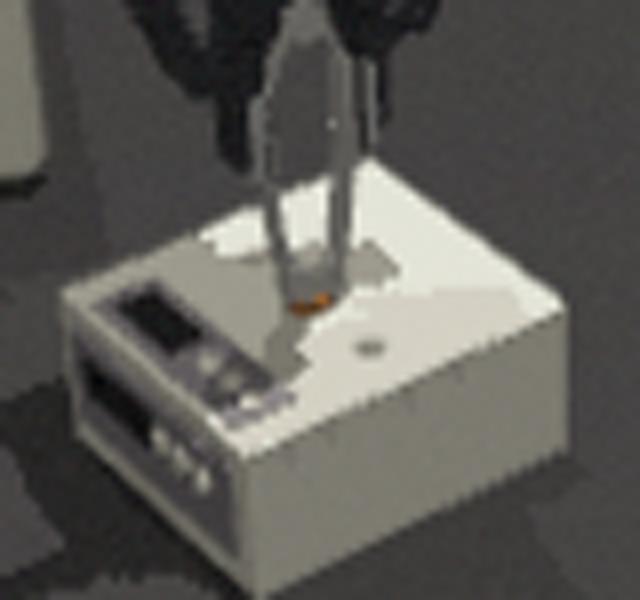

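View pics/c22.png

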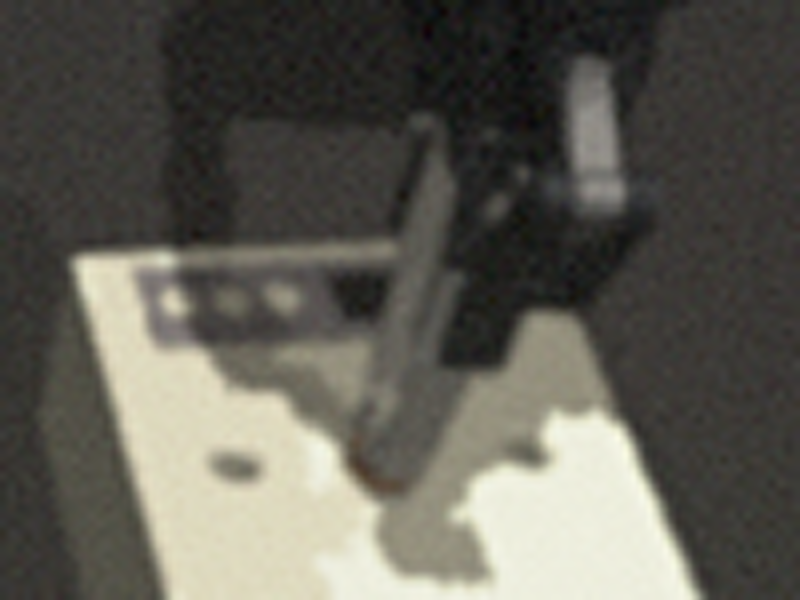

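The pictures show the vial deep in the well, with its ledge just above the mouth and the jaws clear of the top. The force rises at about 4.6 N/mm from TCP z = 0.1447, which fits the seat's 5 N/mm. I'll press on to about 12 N and hold.

Run:
```python
from rig import *
from h import *
q=quat(np.radians(17.8)); b=np.load("base.npy")
def fz(n=8):
    L=[]
    for _ in range(n): L.append(read_wrist_force()); wait(.02)
    return np.mean(L,0)-b
z=.141
f=fz();print(f)
while f[2]<12.0 and z>.1385:
    z-=.0003
    servo_line([0.5568,0.2694,z],q,rate=0.02)
    f=fz(); print(round(z,4),f.round(1),np.round(read_eef_pos(),4),read_time_s())
wait(.8); print("hold",fz(),read_time_s(),read_gripper_width())
```

```text
[-3.79160611 -1.61240121 10.57881236]
0.1407 [-4.  -2.  11.3] [0.5576 0.2696 0.1425] 27.625
0.1404 [-4.3 -2.1 11.8] [0.5577 0.2696 0.1424] 28.0083
0.1401 [-4.5 -1.9 12.9] [0.5577 0.2696 0.1422] 28.3917
hold [-4.60899965 -2.25497326 12.4151231 ] 29.325 0.43963320450195975
```

Run:
```python
from rig import *
from h import *
q=quat(np.radians(17.8)); b=np.load("base.npy")
def fz(n=5):
    L=[]
    for _ in range(n): L.append(read_wrist_force()); wait(.02)
    return np.mean(L,0)-b
servo_line([0.5568,0.2694,.1430],q,rate=0.02); print(fz(),read_eef_pos())
move_gripper(.465,20); wait(.2); print(fz(),read_gripper_width(),read_eef_pos(),read_time_s())
a=snap(capture,"wrist","q"); crop(a,202,150,100,75,8,"pics/c23.png")
```

```text
[-2.23761877 -0.82463505  6.53956434] [0.55723912 0.26950941 0.14338478]
[0.98417168 0.29408563 2.88349927] 0.46628547167209417 [0.55711492 0.26951613 0.14303029] 30.2
```

View pics/c23.png

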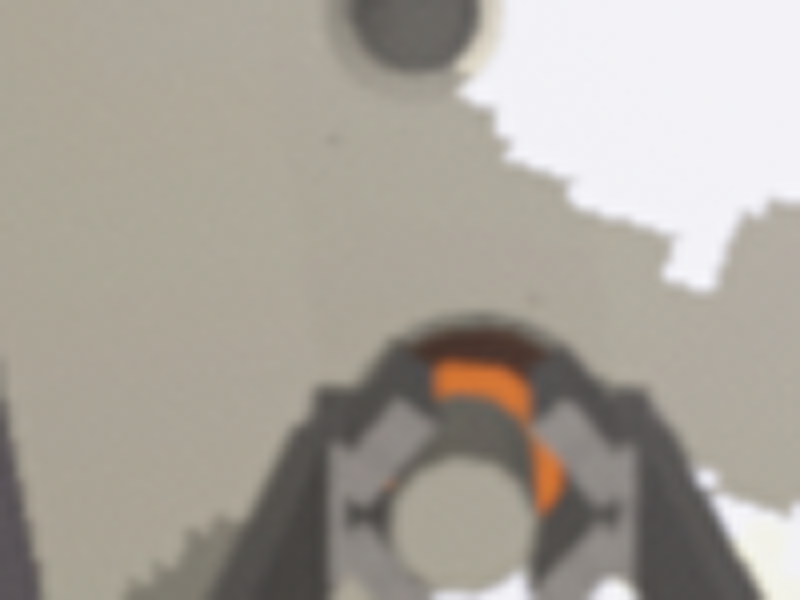

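The jaws are open, but the cap at (259,214) is about 1.6 mm nearer the left jaw. I'll ease up slightly, recentre, then lift.

Run:
```python
from rig import *
from h import *
q=quat(np.radians(17.8)); b=np.load("base.npy")
def fz(n=5):
    L=[]
    for _ in range(n): L.append(read_wrist_force()); wait(.02)
    return np.mean(L,0)-b
x,y=0.5568-.0014*np.cos(.31),0.2694-.0014*np.sin(.31)
servo_line([0.5568,0.2694,.1442],q,rate=0.02); print(fz())
servo_line([x,y,.1445],q,rate=0.02); print(fz())
servo_line([x,y,.165],q,rate=0.04); print(fz(),read_gripper_width(),read_time_s())
servo_line([x,y,.20],q,rate=0.08); print(fz(),read_time_s())
a=snap(capture,"wrist","r");s=snap(capture,"side","r");crop(a,182,110,140,105,5.7,"pics/c24.png");crop(s,200,85,100,95,6,"pics/c25.png")
```

```text
[0.10178908 0.14990029 0.42583161]
[0.03962345 0.19219292 0.32100604]
[-0.46259684  0.46615593  0.37512335] 0.4656058907244828 31.6583
[-2.90482942e-01 -1.38248370e-04 -1.61508703e-01] 32.3333
```

View pics/c24.png

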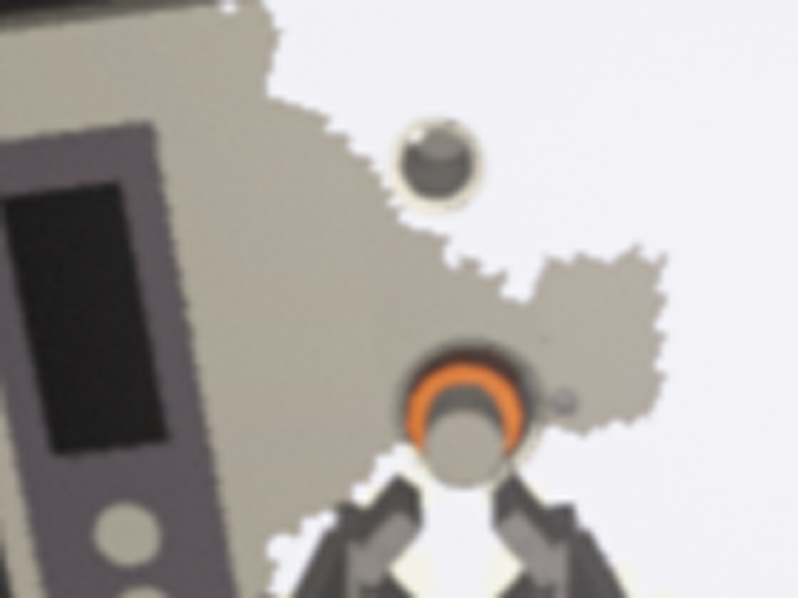

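View pics/c25.png

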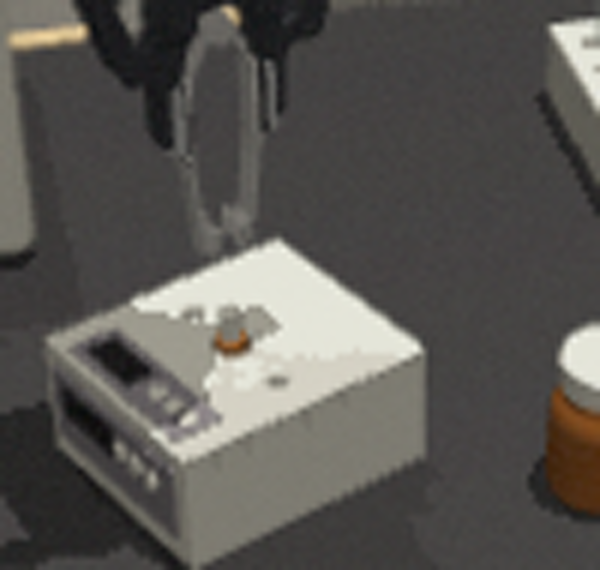

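The vial is standing in the well, the ledge just above the mouth, and the jaws are free of it. Now I'll take the tongs back to their pot.

Run:
```python
from rig import *
from h import *
q=quat(np.radians(17.8))
servo_line([0.5555,0.269,.23],q,rate=0.1)
move_to([0.4742,-0.2698,0.20],q); wait(.2)
servo_line([0.4742,-0.2698,0.135],q,rate=0.08); wait(.1)
print(read_gripper_width(),read_wrist_force(),read_eef_pos(),read_time_s())
a=snap(capture,"wrist","s");s=snap(capture,"side","s");crop(a,202,150,110,80,7,"pics/c26.png");crop(s,190,240,120,90,6,"pics/c27.png")
```

```text
0.46280816952958875 [ 0.76185071 -0.32260998 -0.84905822] [ 0.47464001 -0.27019297  0.13579172] 36.1167
```

View pics/c26.png

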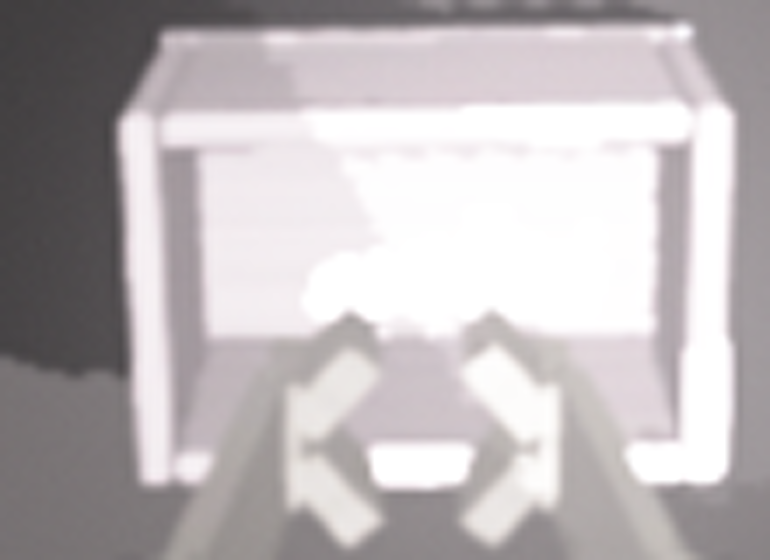

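View pics/c27.png

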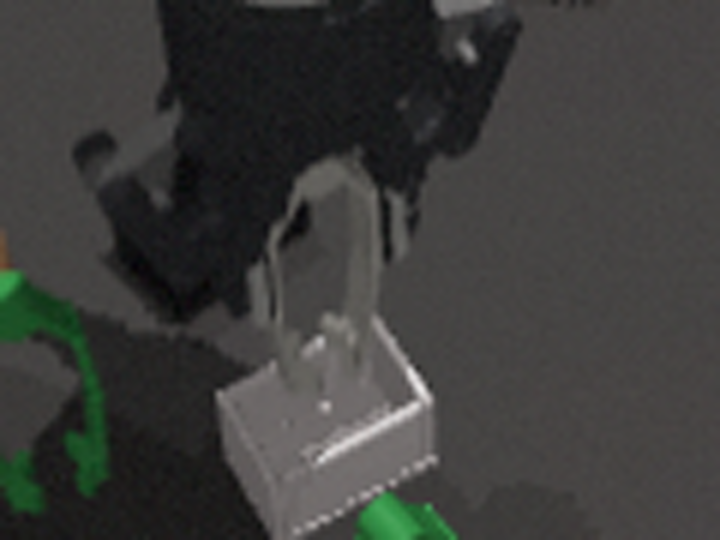

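The jaws are above the open pot and aligned with it, as the geometry predicts. I'll lower with a force stop.

Run:
```python
from rig import *
from h import *
q=quat(np.radians(17.8))
h=servo_line([0.4742,-0.2698,0.080],q,rate=0.06,until_force=5)
print(h,read_wrist_force(),read_eef_pos(),read_time_s())
if not h:
    h=servo_line([0.4742,-0.2698,0.0700],q,rate=0.02,until_force=3.5); wait(.1)
    print(h,read_wrist_force(),read_eef_pos(),read_time_s())
a=snap(capture,"wrist","u");s=snap(capture,"side","u");crop(a,182,150,150,110,5.3,"pics/c28.png");crop(s,190,240,120,90,6,"pics/c29.png")
```

```text
False [-0.33813625  0.50105142 -1.15610223] [ 0.47455423 -0.27010175  0.08050376] 37.2833
True [ 0.17582141 -0.56867586  3.78210242] [ 0.47397889 -0.26985066  0.07131786] 37.8333
```

View pics/c28.png

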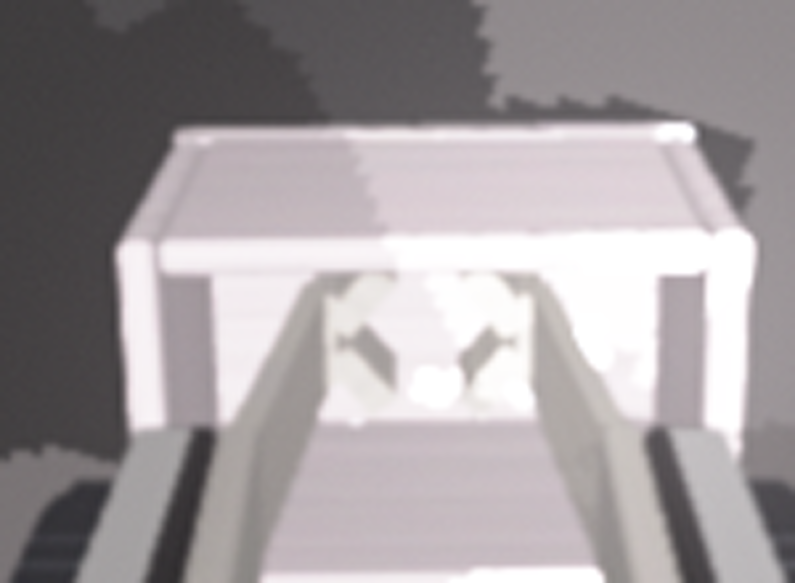

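View pics/c29.png

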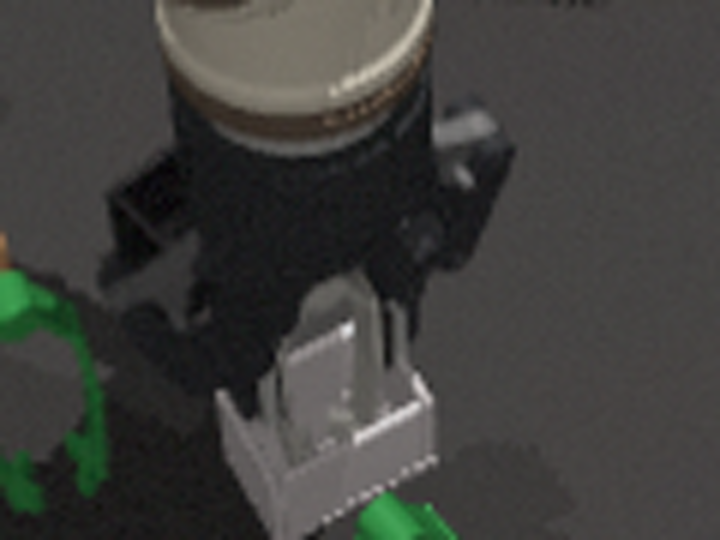

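The tongs are standing on the pot floor at TCP z = 0.0713, the same as before. I'll open slowly and retreat.

Run:
```python
from rig import *
from h import *
q=quat(np.radians(17.8))
servo_line([0.4742,-0.2698,0.0718],q,rate=0.02)
for o in (.485,.51,.6,.9): move_gripper(o)
print(read_wrist_force(),read_time_s())
servo_line([0.4742,-0.2698,0.20],q,rate=0.08)
print(read_time_s(),read_wrist_force())
a=snap(capture,"wrist","x")
move_to([0.45,0.0,0.30],quat(0)); wait(.3)
s=snap(capture,"side","x");c=snap(capture,"scene","x");print(read_time_s())
crop(s,170,230,120,90,6,"pics/c30.png")
```

```text
[0.0805371  0.11617949 0.6358329 ] 39.2417
40.9917 [-0.25767049 -0.92547443  0.21618263]
42.5583
```

View pics/sidex.png

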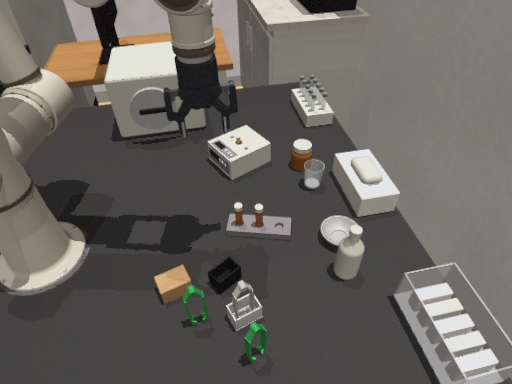

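View pics/c30.png

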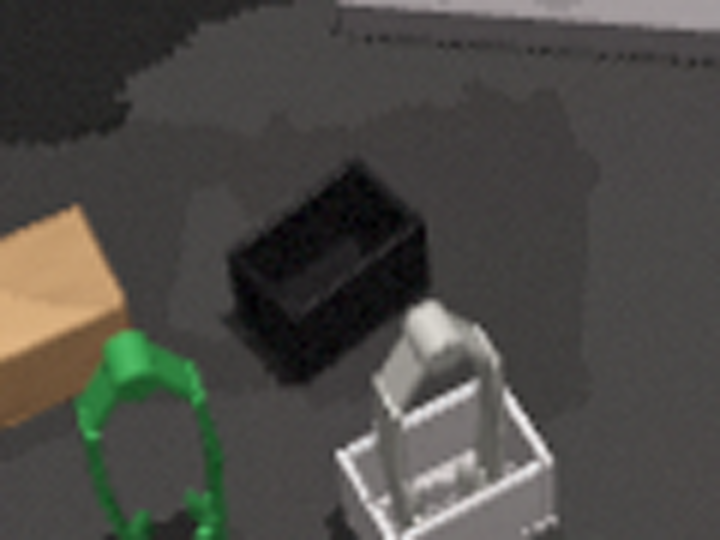

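View pics/scenex.png

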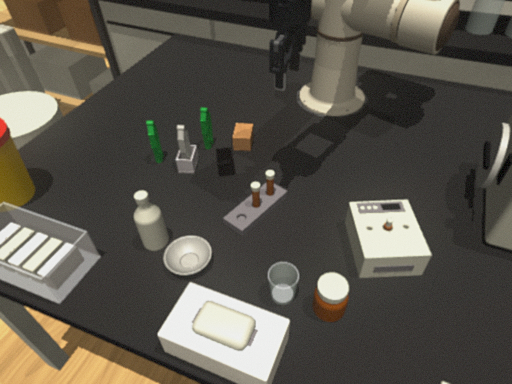

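Run:
```python
from h import *
s=load("pics/sidex.npz");c=load("pics/scenex.npz")
crop(s,214,120,50,38,14,"pics/c31.png");crop(c,364,205,50,38,14,"pics/c32.png")
for z in (.091,.094,.098): print(z,proj(s,[[.5572,.2683,z]]),proj(c,[[.5572,.2683,z]]))
```

```text
0.091 [[238.44110733 136.4888278 ]] [[389.87115379 220.468039  ]]
0.094 [[238.39351318 135.67406855]] [[390.19238131 219.50801878]]
0.098 [[238.32979064 134.58305893]] [[390.6235037  218.21993375]]
```

View pics/c31.png

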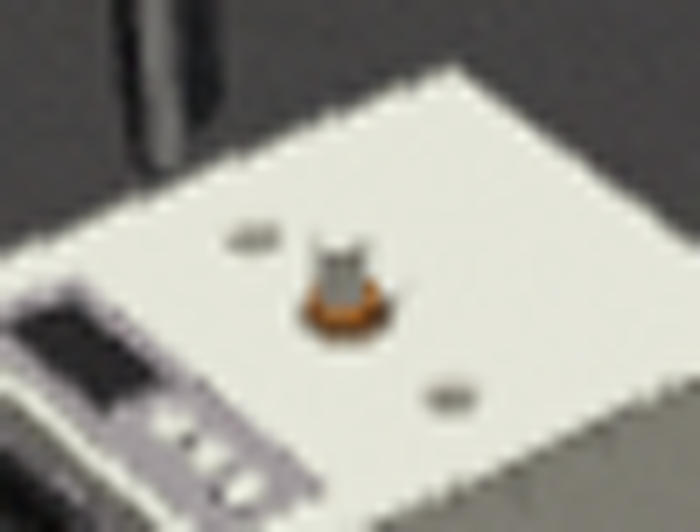

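View pics/c32.png

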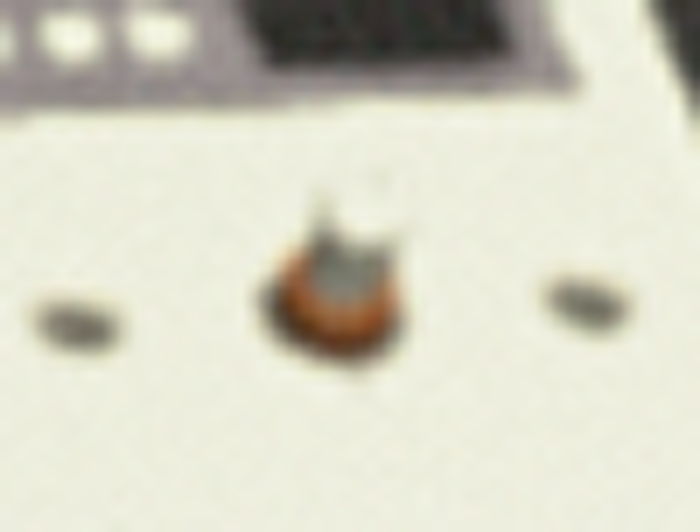

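The vial's cap top works out at z ≈ 0.09–0.094, so the foot is about 26–29 mm deep. That agrees with where the seat was felt, so I'm handing in.

```bash
python3 -c "
from rig import *
close_job(); print(read_time_s())"
```

```text
the job is handed in; nothing more can be done
the job is handed in; nothing more can be done
```

The vial is in the incubator's wide well, pressed down onto its seat, and the tongs are back in their pot, jaws down. I handed the job in at about 42.6 s of the 58 s allowed.

**What I did:** I took the steel tongs from the aluminium pot and lifted the short vial by its cap with them; the fingers never touched it. I lowered it into the well until the force rose at about 4.6 N/mm, close to the seat's stated 5 N/mm. I pressed to about 12.4 N (highest averaged reading 12.9 N) and held it there for about 1 s. Then I eased off, opened the jaws and returned the tongs.

**Last checks:** The final pictures show:
- the vial upright in the well, its ledge just above the mouth;
- the tongs upright in their pot;
- the tall tubes, look-alikes and bystanders where they were, with the gripper clear of everything.

**What disagreed:**
- I felt almost no leaf-spring drag on the way down, under about 1 N vertically and 1–2 N sideways, where a few newtons were expected.
- Seen from outside just before insertion, the vial's foot looked about 3 mm higher than I had calculated. That made no difference, because I found the seat by force. The depth came out at 26–29 mm by both force and picture.
- The cap sat about 1.6 mm off-centre between the jaws when they opened, so I recentred before lifting clear.

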